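# Swing the wastebasket out over its drip saucer

## Robot

A 6-joint arm with a two-finger parallel gripper is mounted at the origin on the work surface. World frame = base frame: x ahead of the robot, y to its left, z up, the work surface at z = 0. Lengths are in m, angles in rad, forces in N, time in s.
With the tool pointing down it reaches from about 0.3 to 0.775 m from the base axis. Payload 14.6 kg.
Tool frame: the origin (TCP) lies at the very end of the fingers, on their centre line; the grasp point (between the pads) lies 19 mm behind it; z points along the fingers, y is the line along which they close (so a half turn about z gives the same grasp; the last joint's range is limited). The gripper opens to 94 mm and grips with 3 to 60 N. Pads are 16 mm wide; open, the fingers measure 119 mm over their backs; the gripper's body (75 mm by 177 mm) begins 78 mm behind the grasp point.
Start: joints at [1.094, 0.3, 1.521, -0, 1.321, -0.067], TCP at [0.219, 0.504, 0.205] pointing down, gripper open.
Joint ranges: [-3.03, 3.03], [-0.79, 2.21], [0.23, 2.52], [-1.04, 4.18], [0, 3.07], [-2.55, 2.55]. Speed limits (rad/s): [2.22, 2.22, 2.57, 3.14, 3.14, 3.14].

## Interface

Orientations are given as [roll, pitch, yaw] about the fixed x, y, z axes, in that order (R = Rz(yaw) Ry(pitch) Rx(roll)).
In Python, from station import ctrl gives the robot as it stands. The module is installed in compiled form; this text tells all that it offers.
- The arm moves only by the tool step_arm, never from a script. Its argument "deltas" is a list of rows, each an object with "dp": the shift along the tool's x, y, z scaled (see below), a list of three; "twist": the turn about the tool's z scaled (see below). In form: [{"dp": [tx, ty, tz], "twist": twist}, ...]. A call has 1 to 12 rows; each row shifts and turns the commanded pose from where the row before left it, along the tool's axes as they then stand; what a row does not reach is not made up. The controller multiplies each number of a shift by 0.04 m and each number of a turn by 4 degrees. A row lasts 1/10 s, in which the tool goes at most 50 mm and 8.59 degrees, less where a joint would pass 70% of its speed; a pose out of reach is approached as far as the arm can. A call with a number of a shift or a turn outside -1 to 1 is refused whole. A call with a gripper value outside its range is refused whole. "gripper" is the opening, from -1 (shut) to 1 (fully open), set as the call begins (left out, the last holds). The fingers move at their own pace and stop on an object; "squeeze" is the grip in N (left out, the last holds). Time passes only in rows, so rows that do not move let the fingers close. It gives the time, the measured TCP pose, the force, the opening and the grip force at its end, in the units of the state.
- ctrl.get_obs(): the state, without advancing time (a new reading comes with each control period).
- ctrl.camera(name): name is "scene" or "top" or "wrist"; returns (picture, depth): 384x512x3 uint8, red, green, blue; 384x512 float32, m along the optical axis (not along the pixel's ray), 0 where there is no reading.
- ctrl.get_calibration(name): a dict with "fx", "fy", "cx", "cy" (pixels), "world_to_cam" (4x4, takes a point from world to camera coordinates); the wrist camera has in their place "hand_eye" (4x4, takes a point from camera to tool coordinates, whose origin is the TCP and whose axes are the flange's). Camera axes: x right, y down, z forward; pixel columns grow to the right and rows downward; lengths in m; the calibration is good to about 2 mm. A picture is of the moment at which its call begins: read the wrist's pose just before it. get_calibration takes no time and is no camera call.
- ctrl.hand_in(): hands the job in; it is judged then, once.
Trained networks look in the newest picture that a camera, given by its name, has taken for a name from the list of things; names that differ only in an ending like _2 or _b are one class to them, and where a whole thing is asked for, a point or a joint stands for the part that bears it (a point fixed in the world has none). Each returns a list of dicts, best first, with "conf" (0 to 1); they miss things now and then, are a little off and sometimes report something else, mostly with a low value. They report only what shows in the picture. A call takes as long as a camera call.
- ctrl.spot_in(camera, label): "rect" ([left, top, right, bottom] as shares, 0 to 1, of the picture: columns of its width, rows of its height, round what is visible of it).
- ctrl.cut_out(camera, label): "pixels" (384x512 bool, what is visible of it) and "rect" ([left, top, right, bottom] as shares, 0 to 1, of the picture: columns of its width, rows of its height, round what is visible of it).
The state is a dict: "time_s": time; "qpos": joint angles; "joint_vel": joint speeds; "tau": joint torques, N m; "ee_pos": TCP position; "eef_rot": TCP orientation; "force": force on the tool from outside, world axes, zero at the start; "moment": the same for the moment, N m; "grip_width": finger opening in m; "grip_force": force on a finger pad.
Only numpy, scipy, OpenCV 4.12 (cv2) and the standard library are available. Lean on these libraries where they do the work, as an engineer would, in place of code of your own. Each camera call takes 0.05 s, during which the arm holds its last target. There are 200 camera calls.

## Task

Swing the heavy lidded wastebasket round on its free-running carrier until it stands centred over the round grey drip saucer, let go of it and see that it stays there quite still for at least five seconds. Push it only by the soft light-grey bumper collar round its top, never by the lid, the white basket or the grey steel arm, and keep it slow: it must not be flung round or run into its end stops. Leave the other things on the shelf alone.

Things in the scene. Friction and masses are not known exactly. Their poses are not given: they have to be found in the camera images.
- carrier (a joint): swing angle (rad) of the basket's carrier about its upright post: 0 and 2.0 at the end stops (0 to the robot's left), growing anticlockwise from above. Ball bearings, no spring: coasts for many seconds once moving. Nominal inertia about the post 0.38 kg m2 (load varies by a third), drag 0.02 N m s/rad, dry friction 0.001 N m
- pivot (a point): on the upright axis about which the carrier swings, at the top of its 28 mm thick steel post (40 mm black cap), 180 mm above the table; the post is bolted to the shelf and does not move. Its -x axis points from post to basket when the joint reads 0.85; z up
- basket_mid (a point): on the axis of the white round wastebasket (168 mm diameter, 180 mm high, some 4 kg with its load, fixed on the carrier), 280 mm from the post's axis and 192 mm above the table, level with its bumper collar
- collar (a joint): give (rad about the post, same sense as carrier, 0 at rest, at most 0.05 = 14 mm) of the soft light-grey bumper collar round the basket's top: 224 mm diameter, its upright band 176 to 206 mm above the table, top sloping in to 228 mm. Push only here; too wide to grip. Stiffness 4 N m/rad about the post (51 N/m), little damping, 0.25 kg: a bump is thrown back
- lid_top (a point): centre of the top of the basket's flat white lid with swing flap: 136 mm diameter, 232 to 242 mm above the table, set in from the rim; not to be touched
- swing_arm (a point): middle of the top of the carrier's grey steel arm, 56 mm wide, 100 mm from the post's axis and 65 mm above the table; it runs from the post to a plate under the basket; not to be touched
- saucer_mid (a point): centre of the dark grey rubber drip saucer, 224 mm diameter and 8 mm high, fixed to the shelf, over which the basket must come to rest; 280 mm from the post's axis, 23 mm above the table
- scrub_block: steel scrubbing block, 90 x 60 x 38 mm, loose on the shelf (shelf top 20 mm above the table); origin under its centre; to be left alone
- nozzle_cap: yellow plastic spray nozzle cap, 42 mm diameter, 48 mm high; origin under its centre; to be left alone
- soap_dish: white ceramic soap dish, 120 x 85 x 22 mm; origin under its centre; to be left alone
- scrub_wand: olive-green silicone scrub wand, 203 mm long, 46 mm wide, lying flat; origin under its middle, head to its +x; to be left alone

How it is judged:
By the outcome, as a careful person would: the job done as asked, in the order asked, and still so for the second after the job is handed in, with the robot touching nothing.
It also fails if it takes over 48 s, if anything falls off the work surface, if the arm or the gripper's body presses on something with over 40 N, if the wrist force passes 120 N, or if a joint passes its speed limit or range.

## Working session

There is one attempt and no reset: what is moved stays moved. The work goes in short steps, Python scripts to look and compute and a tool call to move; the robot and the scene stay as the last step left them, time stands still between calls to the robot, and variables do not carry over. Pictures are saved under pics/ and viewed, at most 10 in all, crops included, and the job is handed in when it is done.

Besides the shell and the picture viewer there is one more tool, called after ">>>" in YAML: its name, and indented under it one key for each argument. step_arm: Moves the arm, as the interface text tells. Its arguments: {"type":"object","properties":{"deltas":{"type":"array"},"gripper":{"type":"number"},"squeeze":{"type":"number"}},"required":["deltas"]}

```bash
mkdir -p pics; cat > h.py <<'E'
from station import ctrl
import numpy as np, cv2
def pts(cam, mask, d, c=None):
    c=c or ctrl.get_calibration(cam); v,u=np.nonzero(mask&(d>0)); z=d[v,u]
    P=np.c_[(u-c['cx'])/c['fx']*z,(v-c['cy'])/c['fy']*z,z,np.ones(len(z))]
    return (P@np.linalg.inv(c['world_to_cam']).T)[:,:3]
E
python3 - <<'E'
from h import *
o=ctrl.get_obs(); print(o['time_s'],o['ee_pos'],o['eef_rot'],o['force'])
for cam in ('scene','top'):
    p,d=ctrl.camera(cam); cv2.imwrite(f'pics/{cam}0.png',p[...,::-1])
    for l in ('collar','saucer_mid','pivot','lid_top','basket_mid','swing_arm','scrub_block','nozzle_cap','soap_dish','scrub_wand'):
        if cam=='scene' and l not in('collar',): continue
        r=ctrl.cut_out(cam,l)
        for q in r[:2]:
            P=pts(cam,q['pixels'],d)
            print(cam,l,round(q['conf'],2),np.round(np.array(q['rect'])*[512,384,512,384]),len(P), np.round(np.percentile(P,[2,50,98],axis=0),3).tolist() if len(P) else '')
print(ctrl.get_obs()['time_s'])
E
```

```text
0.0 [0.21902317 0.50423001 0.20490262] [-3.14048480e+00 -5.35964148e-05  2.73180284e+00] [-0.36309946 -1.05538615 -0.82177153]
scene collar 0.71 [266. 186. 335. 244.] 1463 [[0.421, 0.054, 0.179], [0.566, 0.208, 0.215], [0.633, 0.26, 0.231]]
scene collar 0.55 [204. 185. 334. 256.] 4795 [[0.432, -0.009, 0.023], [0.576, 0.146, 0.213], [0.796, 0.257, 0.244]]
top collar 0.78 [154. 180. 236. 261.] 2229 [[0.415, 0.047, 0.188], [0.517, 0.14, 0.219], [0.625, 0.257, 0.232]]
top saucer_mid 0.88 [254. 184. 327. 256.] 3930 [[0.418, -0.226, 0.018], [0.521, -0.126, 0.024], [0.624, -0.024, 0.031]]
top pivot 0.59 [156. 125. 259. 259.] 6338 [[0.424, -0.012, 0.027], [0.543, 0.124, 0.228], [0.776, 0.245, 0.245]]
top lid_top 0.78 [152. 136. 252. 262.] 6104 [[0.423, 0.019, 0.062], [0.536, 0.132, 0.229], [0.746, 0.249, 0.245]]
top basket_mid 0.95 [155. 137. 251. 261.] 6173 [[0.423, 0.014, 0.058], [0.537, 0.131, 0.229], [0.747, 0.248, 0.245]]
top basket_mid 0.36 [113. 260. 122. 274.] 111 [[0.358, 0.399, 0.034], [0.373, 0.41, 0.053], [0.389, 0.424, 0.072]]
top scrub_block 0.69 [153. 140. 252. 261.] 5997 [[0.424, 0.022, 0.062], [0.535, 0.132, 0.23], [0.743, 0.248, 0.245]]
top scrub_block 0.58 [355. 245. 386. 271.] 589 [[0.364, -0.422, 0.025], [0.4, -0.376, 0.057], [0.434, -0.335, 0.063]]
top soap_dish 0.9 [ 81. 180. 125. 222.] 1090 [[0.527, 0.396, 0.021], [0.587, 0.458, 0.031], [0.644, 0.516, 0.045]]
top scrub_wand 0.63 [389. 170. 408. 230.] 562 [[0.486, -0.506, 0.028], [0.607, -0.488, 0.036], [0.672, -0.464, 0.047]]
0.65
```

View pics/top0.png

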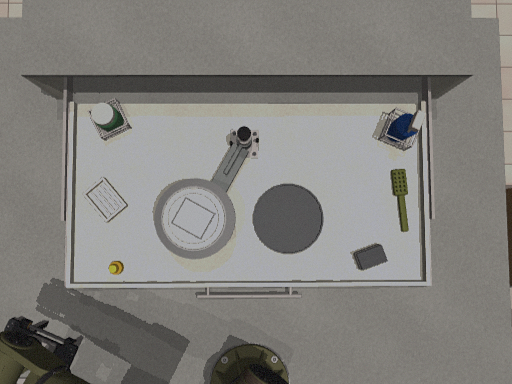

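View pics/scene0.png

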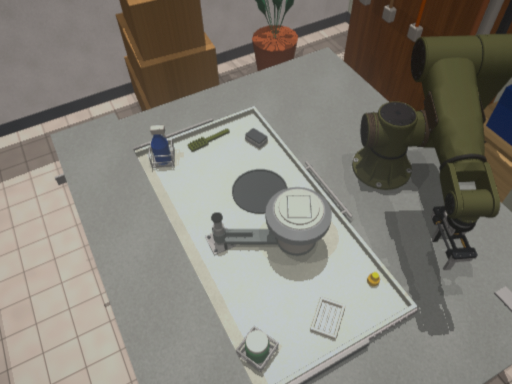

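```bash
cat >> h.py <<'E'
from scipy.optimize import least_squares
def circ(P):
    f=lambda q:np.hypot(P[:,0]-q[0],P[:,1]-q[1])-q[2]
    r=least_squares(f,[*P[:,:2].mean(0),.1],loss='soft_l1',f_scale=.002); return r.x
def lid(cam='top'):
    p,d=ctrl.camera(cam); t=ctrl.get_obs()['time_s']
    P=pts(cam,np.ones(d.shape,bool),d)
    m=(P[:,2]>.236)&(P[:,2]<.25)&(P[:,0]>.35)&(P[:,0]<.7)&(abs(P[:,1])<.3)
    return t,P[m],P,p,d
E
python3 - <<'E'
from h import *
t,L,P,p,d=lid()
print(t,len(L),L.mean(0),np.percentile(L,[1,99],axis=0))
s=P[(P[:,2]>.172)&(P[:,2]<.19)&(P[:,0]>.68)&(P[:,0]<.9)&(abs(P[:,1])<.15)]
print('post',len(s),s.mean(0) if len(s) else '')
c=P[(P[:,2]>.17)&(P[:,2]<.25)&(P[:,0]>.35)&(P[:,0]<.7)&(P[:,1]>-.1)&(P[:,1]<.3)]
(x,y),r=cv2.minEnclosingCircle(c[:,:2].astype(np.float32)); print('collar outer',x,y,r)
q=ctrl.cut_out('top','saucer_mid')[0]['pixels']; S=pts('top',q,d); S=S[S[:,2]<.045]
print('saucer',S.mean(0),cv2.minEnclosingCircle(S[:,:2].astype(np.float32)),np.median(S[:,2]))
E
```

```text
0.7 1999 [0.52125712 0.15029619 0.24128162] [[0.45748188 0.08613807 0.2363247 ]
 [0.58582655 0.21440605 0.24657933]]
post 155 [0.76415271 0.01407631 0.18176076]
collar outer 0.5211817026138306 0.15111856162548065 0.11211543530225754
saucer [ 0.52211841 -0.12535896  0.02386267] ((0.5221657752990723, -0.1268235146999359), 0.11583361029624939) 0.023777674273598004
```

The top view shows the basket at pixel (194,217), the saucer at (288,218) and the post at (244,135). The nozzle cap is at (116,267). The scene view shows the same layout, with nothing else on the swing path. The basket has to turn about 1.03 rad anticlockwise. I'll bring the closed fingers to the trailing (+y) side.

>>> step_arm:
  deltas:
    - {"dp": [-0.5, -0.05, 0.1]}
    - {"dp": [-1, -0.15, 0.1]}
    - {"dp": [-1, -0.15, 0.1]}
    - {"dp": [-1, -0.15, 0.1]}
    - {"dp": [-1, -0.15, 0.1]}
    - {"dp": [-1, -0.15, 0.1]}
    - {"dp": [-1, -0.15, 0]}
    - {"dp": [-1, -0.15, 0]}
    - {"dp": [-1, -0.15, 0]}
    - {"dp": [-1, -0.15, 0]}
    - {"dp": [-0.8, -0.1, 0]}
    - {"dp": [-0.4, -0.1, 0]}
  gripper: -1

```text
invalid input at $.deltas[0]: expected keys dp, twist
```

```bash
cat >> h.py <<'E'
PIV=np.array([.7642,.0141]); R=.2795
def phi(cam='top'):
    t,L,P,p,d=lid(cam)
    n=P[(P[:,0]>.3)&(P[:,0]<.8)&(abs(P[:,1])<.35)]
    b=n[(n[:,2]>.165)&(n[:,2]<.25)]; f=n[n[:,2]<.035]
    a=np.arange(2.3,4.2,.001); best=[]
    for x in a:
        c=PIV+R*np.array([np.cos(x),np.sin(x)])
        s=lambda q:np.clip((np.hypot(*(q[:,:2]-c).T)-.112)/.004,-1,1)
        best.append(s(f).sum()-s(b).sum())
    best=np.array(best); k=best.argmax(); e=slice(max(k-8,0),k+9); q=np.polyfit(a[e]-a[k],best[e],2)
    lc=L[:,:2].mean(0)-PIV if len(L) else np.array([np.nan]*2)
    return t,a[k]-q[1]/2/q[0],np.arctan2(lc[1],lc[0])%(2*np.pi),len(L)
def sh():
    o=ctrl.get_obs(); print('t',round(o['time_s'],2),'p',np.round(o['ee_pos'],4),'yaw',np.round(o['eef_rot'],3),'F',np.round(o['force'],2))
    return o
E
python3 - <<'E'
from h import *
sh()
for i in range(2): print(phi())
x=ctrl.get_obs()['ee_pos'][:2]; v=x-PIV; print('finger rad,ang',np.hypot(*v),np.arctan2(v[1],v[0]))
t,L,P,p,d=lid(); cv2.imwrite('pics/a.png',p[100:300,80:350,::-1].repeat(2,0).repeat(2,1))
E
```

```text
t 0.75 p [0.2191 0.5045 0.2055] yaw [ 3.142 -0.     2.732] F [-0.94 -0.25 -0.37]
(0.8, np.float64(2.622919123958704), np.float64(2.6301028481510076), 2004)
(0.85, np.float64(2.6229373609075908), np.float64(2.6306734231709705), 2017)
finger rad,ang 0.7331949702133291 2.4089867196763617
```

View pics/a.png

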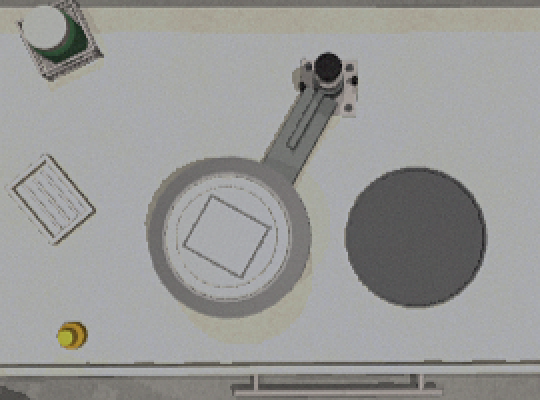

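The move was refused because `twist` was missing. The picture shows the same still scene, with the basket at rest. Resending with twist.

>>> step_arm:
  deltas:
    - {"dp": [-0.5, -0.05, 0.1], "twist": 0}
    - {"dp": [-1, -0.15, 0.1], "twist": 0}
    - {"dp": [-1, -0.15, 0.1], "twist": 0}
    - {"dp": [-1, -0.15, 0.1], "twist": 0}
    - {"dp": [-1, -0.15, 0.1], "twist": 0}
    - {"dp": [-1, -0.15, 0.1], "twist": 0}
    - {"dp": [-1, -0.15, 0], "twist": 0}
    - {"dp": [-1, -0.15, 0], "twist": 0}
    - {"dp": [-1, -0.15, 0], "twist": 0}
    - {"dp": [-1, -0.15, 0], "twist": 0}
    - {"dp": [-0.8, -0.1, 0], "twist": 0}
    - {"dp": [-0.4, -0.1, 0], "twist": 0}
  gripper: -1

```text
time_s: 2.1
ee_pos: [0.5879, 0.2736, 0.181]
eef_rot: [-3.141, -0.0, 2.73]
force: [-0.5, 0.9, -1.1]
grip_width: 0.0018
grip_force: 0.0
```

```bash
python3 - <<'E'
from h import *
o=sh()
for i in range(2): print(phi())
v=o['ee_pos'][:2]-PIV; print('finger rad,ang',np.hypot(*v),np.arctan2(v[1],v[0]),o['grip_width'])
p,d=ctrl.camera('scene'); cv2.imwrite('pics/b.png',p[130:290,180:400,::-1].repeat(3,0).repeat(3,1))
E
```

```text
t 2.1 p [0.5879 0.2736 0.181 ] yaw [-3.141 -0.     2.73 ] F [-0.49  0.93 -1.08]
(2.15, np.float64(2.625520192650127), np.float64(2.6329563149248827), 2002)
(2.2, np.float64(2.625620977634016), np.float64(2.6318060089381228), 1978)
finger rad,ang 0.31376874664756815 2.167637450245323 0.0017587723469804123
```

View pics/b.png

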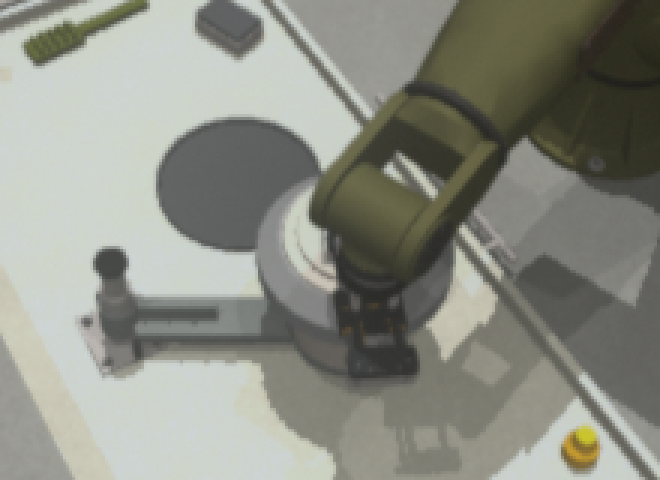

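The fingers are beside the collar with a gap of about 16 mm. They clear the lid and the post. Next comes a gentle push at half the coasting speed I want.

>>> step_arm:
  deltas:
    - {"dp": [0.01, -0.06, 0], "twist": 0}
    - {"dp": [0.01, -0.08, 0], "twist": 0}
    - {"dp": [0.01, -0.08, 0], "twist": 0}
    - {"dp": [0.01, -0.06, 0], "twist": 0}
    - {"dp": [0.005, -0.05, 0], "twist": 0}
    - {"dp": [0.005, -0.05, 0], "twist": 0}
    - {"dp": [0.005, -0.05, 0], "twist": 0}
    - {"dp": [0.005, -0.05, 0], "twist": 0}
    - {"dp": [0.005, -0.05, 0], "twist": 0}
    - {"dp": [0.005, -0.05, 0], "twist": 0}
    - {"dp": [0.005, -0.05, 0], "twist": 0}
    - {"dp": [0.005, -0.05, 0], "twist": 0}

```text
time_s: 3.45
ee_pos: [0.5723, 0.2514, 0.1815]
eef_rot: [3.142, -0.0, 2.732]
force: [-0.0, 0.6, -0.4]
grip_width: 0.0002
grip_force: 0.2
```

```bash
python3 - <<'E'
from h import *
sh(); print(phi())
E
```

```text
t 3.45 p [0.5723 0.2514 0.1815] yaw [ 3.142 -0.     2.732] F [-0.03  0.64 -0.38]
(3.5, np.float64(2.6710990243794925), np.float64(2.681401853859645), 1768)
```

>>> step_arm:
  deltas:
    - {"dp": [0.005, -0.05, 0], "twist": 0}
    - {"dp": [0.005, -0.05, 0], "twist": 0}
    - {"dp": [0.005, -0.05, 0], "twist": 0}
    - {"dp": [0.005, -0.05, 0], "twist": 0}
    - {"dp": [0.005, -0.05, 0], "twist": 0}

```text
time_s: 4.0
ee_pos: [0.5674, 0.2426, 0.1814]
eef_rot: [-3.142, -0.0, 2.732]
force: [0.8, -0.9, 0.0]
grip_width: 0.0006
grip_force: 0.0
```

```bash
python3 - <<'E'
from h import *
sh(); print(phi());print(phi());print(phi());sh()
E
```

```text
t 4.0 p [0.5674 0.2426 0.1814] yaw [-3.142 -0.     2.732] F [ 0.83 -0.89  0.04]
(4.05, np.float64(2.7166597795206853), np.float64(2.7367102266921814), 1867)
(4.1, np.float64(2.7249350131257035), np.float64(2.7410631723950503), 1874)
(4.15, np.float64(2.73242571307175), np.float64(2.7443953926323013), 1913)
t 4.15 p [0.5675 0.2426 0.1815] yaw [-3.142  0.     2.732] F [ 0.27  0.69 -0.37]
```

>>> step_arm:
  deltas:
    - {"dp": [0, 0.2, -0.4], "twist": 0}
    - {"dp": [0, 0, -1], "twist": 0}
    - {"dp": [0, 0, -1], "twist": 0}
    - {"dp": [0, -0.3, -0.2], "twist": 0}
    - {"dp": [-0.2, -0.6, 0], "twist": 0}
    - {"dp": [-0.4, -0.9, 0], "twist": 0}
    - {"dp": [-0.4, -0.9, 0], "twist": 0}
    - {"dp": [-0.4, -0.9, 0], "twist": 0}
    - {"dp": [-0.4, -0.9, 0], "twist": 0}
    - {"dp": [-0.4, -0.9, 0], "twist": 0}
    - {"dp": [-0.4, -0.9, 0], "twist": 0}
    - {"dp": [-0.4, -0.9, 0], "twist": 0}

```text
time_s: 5.35
ee_pos: [0.5655, -0.0636, 0.285]
eef_rot: [-3.141, -0.0, 2.732]
force: [-0.1, -0.5, -0.7]
grip_width: 0.0002
grip_force: 0.0
```

>>> step_arm:
  deltas:
    - {"dp": [-0.4, -0.9, 0], "twist": 0}
    - {"dp": [-0.4, -0.9, 0], "twist": 0}
    - {"dp": [-0.4, -0.9, 0], "twist": 0}
    - {"dp": [-0.4, -0.9, 0], "twist": 0}
    - {"dp": [-0.4, -0.6, 0], "twist": 0}
    - {"dp": [-0.2, -0.2, 0.4], "twist": 0}
    - {"dp": [0, 0, 1], "twist": 0}
    - {"dp": [0, 0, 1], "twist": 0}

```text
time_s: 6.15
ee_pos: [0.5763, -0.2579, 0.1871]
eef_rot: [3.141, -0.0, 2.732]
force: [0.5, -0.7, -0.2]
grip_width: 0.0007
grip_force: 0.0
```

```bash
python3 - <<'E'
from h import *
sh(); print(phi());print(phi());print(phi());o=sh()
v=o['ee_pos'][:2]-PIV; print('finger rad,ang',np.hypot(*v),np.arctan2(v[1],v[0])%6.2832)
E
```

```text
t 6.15 p [ 0.5763 -0.2579  0.1871] yaw [ 3.141 -0.     2.732] F [ 0.46 -0.69 -0.2 ]
(6.2, np.float64(2.967521857549218), np.float64(2.967173283032685), 2024)
(6.25, np.float64(2.972778442738928), np.float64(2.973024969631932), 2006)
(6.3, np.float64(2.9777110454825078), np.float64(2.978220630602366), 2027)
t 6.3 p [ 0.5757 -0.2572  0.187 ] yaw [ 3.141 -0.005  2.732] F [ 0.36 -0.28  1.33]
finger rad,ang 0.33038116257529687 4.105192383439874
```

Coasting at about 0.108 rad/s. I'll put the brake finger in place ahead of it and wait.

>>> step_arm:
  deltas:
    - {"dp": [0.15, 0.2, 0.04], "twist": 0}
    - {"dp": [0.15, 0.25, 0.04], "twist": 0}
    - {"dp": [0.15, 0.25, 0.04], "twist": 0}
    - {"dp": [0, 0, 0], "twist": 0}
    - {"dp": [0, 0, 0], "twist": 0}
    - {"dp": [0, 0, 0], "twist": 0}
    - {"dp": [0, 0, 0], "twist": 0}
    - {"dp": [0, 0, 0], "twist": 0}
    - {"dp": [0, 0, 0], "twist": 0}
    - {"dp": [0, 0, 0], "twist": 0}
    - {"dp": [0, 0, 0], "twist": 0}
    - {"dp": [0, 0, 0], "twist": 0}

```text
time_s: 7.5
ee_pos: [0.5712, -0.2255, 0.1846]
eef_rot: [-3.142, -0.0, 2.732]
force: [-0.1, 0.4, -0.4]
grip_width: 0.0007
grip_force: 0.0
```

>>> step_arm:
  deltas:
    - {"dp": [0, 0, 0], "twist": 0}
    - {"dp": [0, 0, 0], "twist": 0}
    - {"dp": [0, 0, 0], "twist": 0}
    - {"dp": [0, 0, 0], "twist": 0}
    - {"dp": [0, 0, 0], "twist": 0}
    - {"dp": [0, 0, 0], "twist": 0}
    - {"dp": [0, 0, 0], "twist": 0}
    - {"dp": [0, 0, 0], "twist": 0}
    - {"dp": [0, 0, 0], "twist": 0}
    - {"dp": [0, 0, 0], "twist": 0}
    - {"dp": [0, 0, 0], "twist": 0}
    - {"dp": [0, 0, 0], "twist": 0}

```text
time_s: 8.7
ee_pos: [0.5713, -0.2255, 0.1847]
eef_rot: [-3.142, -0.0, 2.732]
force: [0.3, -0.6, -0.3]
grip_width: 0.0002
grip_force: 0.0
```

```bash
python3 - <<'E'
from h import *
print(phi());print(phi());print(phi());o=sh()
v=o['ee_pos'][:2]-PIV; print('finger rad,ang',np.hypot(*v),np.arctan2(v[1],v[0])%6.2832)
E
```

```text
(8.75, np.float64(3.215446802708115), np.float64(3.2157949686614065), 1998)
(8.8, np.float64(3.2200693578147757), np.float64(3.220952289852113), 2025)
(8.85, np.float64(3.224307095264987), np.float64(3.223818864112908), 2028)
t 8.85 p [ 0.5713 -0.2255  0.1847] yaw [ 3.142 -0.     2.732] F [-0.52 -0.83 -0.38]
finger rad,ang 0.30759815843018506 4.034447063484718
```

>>> step_arm:
  deltas:
    - {"dp": [0, 0, 0], "twist": 0}
    - {"dp": [0, 0, 0], "twist": 0}
    - {"dp": [0, 0, 0], "twist": 0}
    - {"dp": [0, 0, 0], "twist": 0}
    - {"dp": [0, 0, 0], "twist": 0}
    - {"dp": [0, 0, 0], "twist": 0}
    - {"dp": [0, 0, 0], "twist": 0}
    - {"dp": [0, 0, 0], "twist": 0}
    - {"dp": [0, 0, 0], "twist": 0}
    - {"dp": [0, 0, 0], "twist": 0}
    - {"dp": [0, 0, 0], "twist": 0}
    - {"dp": [0, 0, 0], "twist": 0}

```text
time_s: 10.05
ee_pos: [0.5713, -0.2255, 0.1847]
eef_rot: [-3.142, 0.0, 2.732]
force: [0.1, 0.1, 0.3]
grip_width: 0.0002
grip_force: 0.0
```

```bash
python3 - <<'E'
from h import *
print(phi());print(phi());print(phi());o=sh()
E
```

```text
(10.1, np.float64(3.329295030551684), np.float64(3.329773383645268), 2006)
(10.15, np.float64(3.332645967743598), np.float64(3.3318978800691736), 2000)
(10.2, np.float64(3.3364729171322853), np.float64(3.336969545833619), 2010)
t 10.2 p [ 0.5713 -0.2255  0.1846] yaw [ 3.142 -0.     2.732] F [-0.47  0.32 -0.37]
```

>>> step_arm:
  deltas:
    - {"dp": [0, 0, 0], "twist": 0}
    - {"dp": [0, 0, 0], "twist": 0}
    - {"dp": [0, 0, 0], "twist": 0}
    - {"dp": [0, 0, 0], "twist": 0}
    - {"dp": [0, 0, 0], "twist": 0}
    - {"dp": [0, 0, 0], "twist": 0}
    - {"dp": [0, 0, 0], "twist": 0}
    - {"dp": [0, 0, 0], "twist": 0}
    - {"dp": [0, 0, 0], "twist": 0}
    - {"dp": [0, 0, 0], "twist": 0}
    - {"dp": [0, 0, 0], "twist": 0}
    - {"dp": [0, 0, 0], "twist": 0}

```text
time_s: 11.4
ee_pos: [0.5713, -0.2255, 0.1847]
eef_rot: [-3.142, 0.0, 2.732]
force: [-0.3, 0.7, 0.2]
grip_width: 0.0007
grip_force: 0.0
```

>>> step_arm:
  deltas:
    - {"dp": [0, 0, 0], "twist": 0}
    - {"dp": [0, 0, 0], "twist": 0}
    - {"dp": [0, 0, 0], "twist": 0}
    - {"dp": [0, 0, 0], "twist": 0}
    - {"dp": [0, 0, 0], "twist": 0}
    - {"dp": [0, 0, 0], "twist": 0}
    - {"dp": [0, 0, 0], "twist": 0}
    - {"dp": [0, 0, 0], "twist": 0}
    - {"dp": [0, 0, 0], "twist": 0}
    - {"dp": [0, 0, 0], "twist": 0}
    - {"dp": [0, 0, 0], "twist": 0}
    - {"dp": [0, 0, 0], "twist": 0}

```text
time_s: 12.6
ee_pos: [0.5713, -0.2255, 0.1846]
eef_rot: [-3.142, 0.0, 2.732]
force: [-0.2, 0.4, 1.1]
grip_width: 0.0004
grip_force: 0.0
```

```bash
python3 - <<'E'
from h import *
print(phi());print(phi());print(phi());o=sh()
E
```

```text
(12.65, np.float64(3.507708791557076), np.float64(3.512127438073253), 1998)
(12.7, np.float64(3.5109290878491346), np.float64(3.51347846660989), 2012)
(12.75, np.float64(3.5141346752742146), np.float64(3.5187437795067544), 2004)
t 12.75 p [ 0.5713 -0.2255  0.1847] yaw [-3.142  0.     2.732] F [-0.44 -0.01  0.02]
```

>>> step_arm:
  deltas:
    - {"dp": [0, 0, 0], "twist": 0}
    - {"dp": [0, 0, 0], "twist": 0}
    - {"dp": [0, 0, 0], "twist": 0}
    - {"dp": [0, 0, 0], "twist": 0}
    - {"dp": [0, 0, 0], "twist": 0}
    - {"dp": [0, 0, 0], "twist": 0}
    - {"dp": [0, 0, 0], "twist": 0}
    - {"dp": [0, 0, 0], "twist": 0}
    - {"dp": [0, 0, 0], "twist": 0}
    - {"dp": [0, 0, 0], "twist": 0}
    - {"dp": [0, 0, 0], "twist": 0}
    - {"dp": [-0.012, -0.003, 0], "twist": 0}

```text
time_s: 13.95
ee_pos: [0.5717, -0.2258, 0.1847]
eef_rot: [-3.142, 0.0, 2.732]
force: [0.7, -0.1, 0.1]
grip_width: 0.0005
grip_force: 0.0
```

>>> step_arm:
  deltas:
    - {"dp": [-0.024, -0.006, 0], "twist": 0}
    - {"dp": [-0.024, -0.006, 0], "twist": 0}
    - {"dp": [-0.024, -0.006, 0], "twist": 0}
    - {"dp": [-0.024, -0.006, 0], "twist": 0}
    - {"dp": [-0.024, -0.006, 0], "twist": 0}
    - {"dp": [-0.024, -0.006, 0], "twist": 0}

```text
time_s: 14.55
ee_pos: [0.5764, -0.2295, 0.1846]
eef_rot: [-3.142, 0.0, 2.732]
force: [0.4, 0.9, -1.3]
grip_width: 0.0007
grip_force: 0.0
```

```bash
python3 - <<'E'
from h import *
print(phi());o=sh()
E
```

```text
(14.6, np.float64(3.6234507028857705), np.float64(3.616454544782256), 1863)
t 14.6 p [ 0.5765 -0.2295  0.1846] yaw [-3.142  0.     2.732] F [ 0.46 -0.45  0.88]
```

>>> step_arm:
  deltas:
    - {"dp": [-0.024, -0.006, 0], "twist": 0}
    - {"dp": [-0.024, -0.006, 0], "twist": 0}
    - {"dp": [-0.024, -0.006, 0], "twist": 0}
    - {"dp": [-0.024, -0.006, 0], "twist": 0}
    - {"dp": [-0.024, -0.006, 0], "twist": 0}

```text
time_s: 15.1
ee_pos: [0.5803, -0.2325, 0.1846]
eef_rot: [-3.142, -0.0, 2.732]
force: [0.2, 0.3, -0.1]
grip_width: 0.0004
grip_force: 0.0
```

```bash
python3 - <<'E'
from h import *
print(phi());print(phi());print(phi());o=sh()
v=o['ee_pos'][:2]-PIV; print('finger rad,ang',np.hypot(*v),np.arctan2(v[1],v[0])%6.2832)
E
```

```text
(15.15, np.float64(3.640319882986094), np.float64(3.6322576913211764), 1840)
(15.2, np.float64(3.640508281919156), np.float64(3.6326383598485075), 1851)
(15.25, np.float64(3.640320973740461), np.float64(3.6328295316896875), 1855)
t 15.25 p [ 0.5803 -0.2324  0.1846] yaw [ 3.142 -0.     2.732] F [0.41 1.06 0.12]
finger rad,ang 0.30754869488835523 4.071528578528898
```

>>> step_arm:
  deltas:
    - {"dp": [-0.05, -0.015, 0], "twist": 0}
    - {"dp": [-0.1, -0.05, 0], "twist": 0}
    - {"dp": [-0.1, -0.1, 0], "twist": 0}
    - {"dp": [-0.1, -0.2, 0], "twist": 0}
    - {"dp": [-0.1, -0.2, 0], "twist": 0}

```text
time_s: 15.75
ee_pos: [0.5878, -0.2612, 0.1846]
eef_rot: [-3.142, -0.0, 2.732]
force: [-0.6, 0.3, 0.4]
grip_width: 0.0006
grip_force: 0.0
```

```bash
python3 - <<'E'
from h import *
for i in range(4): print(phi())
o=sh()
v=o['ee_pos'][:2]-PIV; print('finger rad,ang',np.hypot(*v),np.arctan2(v[1],v[0])%6.2832)
t,L,P,p,d=lid(); cv2.imwrite('pics/c.png',p[100:300,140:400,::-1].repeat(3,0).repeat(3,1))
E
```

```text
(15.8, np.float64(3.647992110667762), np.float64(3.6462360634204627), 2000)
(15.85, np.float64(3.6488352341988843), np.float64(3.6461085342261894), 2003)
(15.9, np.float64(3.6501175465260416), np.float64(3.6470162879686123), 2002)
(15.95, np.float64(3.6511329062441926), np.float64(3.648055103503358), 2015)
t 15.95 p [ 0.5877 -0.2606  0.1845] yaw [ 3.142 -0.     2.731] F [-0.64 -0.19 -1.01]
finger rad,ang 0.3265660939333171 4.141255472059094
```

View pics/c.png

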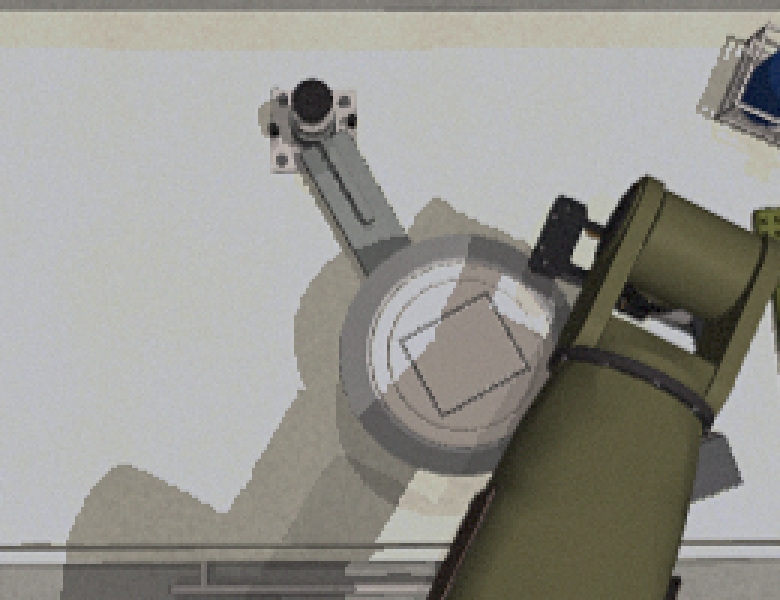

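The picture shows the basket, lid centre at about (460,350) in the crop, almost wholly over the saucer. The arm is clear on its right. It's drifting slowly, so I'll track it.

>>> step_arm:
  deltas:
    - {"dp": [-0.05, -0.15, 0], "twist": 0}
    - {"dp": [-0.05, -0.15, 0], "twist": 0}
    - {"dp": [0, 0, 0], "twist": 0}
    - {"dp": [0, 0, 0], "twist": 0}
    - {"dp": [0, 0, 0], "twist": 0}

```text
time_s: 16.5
ee_pos: [0.5867, -0.2728, 0.1846]
eef_rot: [3.142, -0.0, 2.732]
force: [0.6, -0.4, 0.8]
grip_width: 0.0006
grip_force: 0.0
```

```bash
python3 - <<'E'
from h import *
for i in range(4): print(phi())
o=sh()
v=o['ee_pos'][:2]-PIV; print('finger rad,ang',np.hypot(*v),np.arctan2(v[1],v[0])%6.2832)
E
```

```text
(16.55, np.float64(3.6521888603803574), np.float64(3.6482117790727657), 1997)
(16.6, np.float64(3.6519398636055898), np.float64(3.648204719546115), 1992)
(16.65, np.float64(3.6520405947979953), np.float64(3.6501584235481683), 1999)
(16.7, np.float64(3.6520879090193747), np.float64(3.6487441181481084), 1994)
t 16.7 p [ 0.5867 -0.2728  0.1847] yaw [-3.142  0.     2.732] F [ 0.24  0.46 -0.4 ]
finger rad,ang 0.3373479801242026 4.158380646589823
```

It has stopped by itself about 4 mm short. I'll check the offset with the second camera before nudging.

```bash
python3 - <<'E'
from h import *
def ray(cam,z,u,v):
    c=ctrl.get_calibration(cam); M=np.linalg.inv(c['world_to_cam'])
    D=np.c_[(u-c['cx'])/c['fx'],(v-c['cy'])/c['fy'],np.ones(len(u))]@M[:3,:3].T; o=M[:3,3]
    return o+D*((z-o[2])/D[:,2])[:,None]
ang=lambda q:(np.arctan2(q[1]-PIV[1],q[0]-PIV[0])%6.2832, np.hypot(q[0]-PIV[0],q[1]-PIV[1]))
for cam in('top','scene'):
    g=cv2.imread(f'pics/{cam}0.png').astype(int); v,u=np.mgrid[:384,:512]
    P=ray(cam,.028,u.ravel(),v.ravel()).reshape(384,512,3)
    near=np.hypot(P[...,0]-.522,P[...,1]+.126)<.135
    m=(near&(g.max(2)<110)).astype(np.uint8)
    cs,_=cv2.findContours(m,0,1); k=max(cs,key=cv2.contourArea).reshape(-1,2).astype(float)
    W=ray(cam,.028,k[:,0],k[:,1]); q=circ(W); print(cam,'saucer',q,ang(q),len(k))
    p,d=ctrl.camera(cam)
    A=pts(cam,np.ones(d.shape,bool),d); bright=p.reshape(-1,3)[d.ravel()>0]
    L=A[(A[:,2]>.236)&(A[:,2]<.248)&(np.hypot(A[:,0]-.52,A[:,1]+.12)<.09)]
    (x,y),r=cv2.minEnclosingCircle(L[:,:2].astype(np.float32)); print(cam,'lid',len(L),L.mean(0),ang(L.mean(0)),(x,y,r),ang((x,y)))
print(phi())
E
```

```text
top saucer [ 0.52333136 -0.12481021  0.11071685] (np.float64(3.664722229996059), np.float64(0.278053495722536)) 197
top lid 1987 [ 0.52017343 -0.12136246  0.24127645] (np.float64(3.6483680554046223), np.float64(0.2791040023100164)) (0.5197280049324036, -0.12243727594614029, 0.08176284283399582) (np.float64(3.650951998835769), np.float64(0.28001604256742746))
scene saucer [ 0.52927299 -0.12389389  0.10783962] (np.float64(3.672703556043481), np.float64(0.2724573647056177)) 138
scene lid 777 [ 0.52529215 -0.11932198  0.24089279] (np.float64(3.6509273319506037), np.float64(0.2736391535710052)) (0.524662435054779, -0.11996462196111679, 0.08046182245016098) (np.float64(3.651852785090263), np.float64(0.27450240050218705))
(16.85, np.float64(3.652947081000125), np.float64(3.6484041194576946), 1995)
```

Both cameras put the basket 4 to 6 mm (about 0.016 rad) short. There's plenty of time, so I'll go over to the trailing side for a very soft nudge.

>>> step_arm:
  deltas:
    - {"dp": [0, 0, -0.5], "twist": 0}
    - {"dp": [0, 0, -1], "twist": 0}
    - {"dp": [0, 0, -1], "twist": 0}
    - {"dp": [0.3, 0.25, 0], "twist": 0}
    - {"dp": [0.7, 0.6, 0], "twist": 0}
    - {"dp": [0.7, 0.6, 0], "twist": 0}
    - {"dp": [0.7, 0.6, 0], "twist": 0}
    - {"dp": [0.7, 0.6, 0], "twist": 0}
    - {"dp": [0.7, 0.6, 0], "twist": 0}
    - {"dp": [0.7, 0.6, 0], "twist": 0}
    - {"dp": [0.7, 0.6, 0], "twist": 0}

```text
time_s: 17.95
ee_pos: [0.4659, -0.0256, 0.2848]
eef_rot: [3.141, 0.0, 2.732]
force: [0.5, -0.4, 0.6]
grip_width: 0.0004
grip_force: 0.0
```

>>> step_arm:
  deltas:
    - {"dp": [0.4, 0.33, 0], "twist": 0}
    - {"dp": [0.18, 0.1, 0], "twist": 0}
    - {"dp": [0, 0, 0.5], "twist": 0}
    - {"dp": [0, 0, 1], "twist": 0}
    - {"dp": [0, 0, 0.8], "twist": 0}
    - {"dp": [0, 0, 0.2], "twist": 0}

```text
time_s: 18.55
ee_pos: [0.4513, -0.0022, 0.1819]
eef_rot: [-3.14, -0.004, 2.731]
force: [0.3, -0.4, 0.5]
grip_width: 0.0005
grip_force: 0.0
```

```bash
python3 - <<'E'
from h import *
for i in range(3): print(phi())
o=sh(); f=3.650
c=PIV+R*np.array([np.cos(f),np.sin(f)]); t=np.array([-np.sin(f),np.cos(f)]); r=np.array([np.cos(f),np.sin(f)])
w=o['ee_pos'][:2]-c; print('along t, radial',w@t,w@r)
p,d=ctrl.camera('top'); cv2.imwrite('pics/d.png',p[100:300,140:400,::-1].repeat(3,0).repeat(3,1))
E
```

```text
(18.6, np.float64(3.657306789759585), np.float64(3.64999761100416), 1976)
(18.65, np.float64(3.6570025218828572), np.float64(3.651428652968635), 1994)
(18.7, np.float64(3.657277317684974), np.float64(3.6511845863859267), 1977)
t 18.7 p [ 0.4529 -0.0021  0.1856] yaw [3.141e+00 1.000e-03 2.731e+00] F [-0.16 -0.21  0.75]
along t, radial -0.1373579079048661 0.0002971490559185422
```

View pics/d.png

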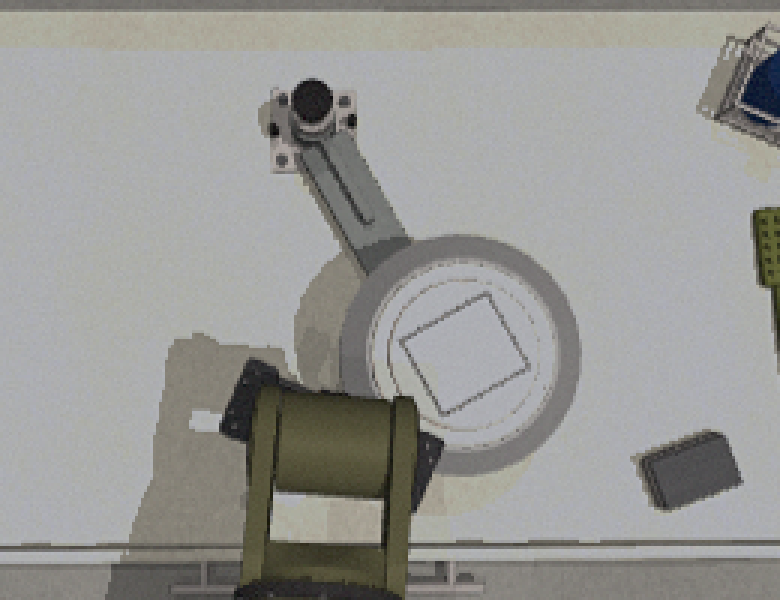

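The picture shows the gripper standing in front of the collar's trailing edge at about (340,400). The basket is still at rest and the scrub block is clear. Creeping in.

>>> step_arm:
  deltas:
    - {"dp": [-0.04, -0.03, 0], "twist": 0}
    - {"dp": [-0.04, -0.03, 0], "twist": 0}
    - {"dp": [-0.04, -0.03, 0], "twist": 0}
    - {"dp": [-0.03, -0.02, 0], "twist": 0}
    - {"dp": [-0.004, -0.003, 0], "twist": 0}
    - {"dp": [-0.004, -0.003, 0], "twist": 0}
    - {"dp": [-0.004, -0.003, 0], "twist": 0}
    - {"dp": [-0.004, -0.003, 0], "twist": 0}
    - {"dp": [-0.004, -0.003, 0], "twist": 0}
    - {"dp": [-0.004, -0.003, 0], "twist": 0}
    - {"dp": [-0.004, -0.003, 0], "twist": 0}
    - {"dp": [-0.004, -0.003, 0], "twist": 0}

```text
time_s: 19.95
ee_pos: [0.4569, -0.0096, 0.1847]
eef_rot: [-3.142, -0.0, 2.732]
force: [0.4, 0.5, -0.2]
grip_width: 0.0005
grip_force: 0.0
```

```bash
cat > m.py <<'E'
from h import *
for i in range(3): print(np.round(phi(),4))
o=sh(); f=3.650
c=PIV+R*np.array([np.cos(f),np.sin(f)]); t=np.array([-np.sin(f),np.cos(f)])
print('along t',(o['ee_pos'][:2]-c)@t)
E
python3 m.py
```

```text
[  20.        3.6581    3.656  1951.    ]
[  20.05      3.6578    3.6554 1938.    ]
[  20.1       3.6581    3.6557 1936.    ]
t 20.1 p [ 0.4569 -0.0096  0.1846] yaw [ 3.142 -0.     2.732] F [-0.13  0.11 -0.46]
along t -0.12888780294128283
```

>>> step_arm:
  deltas:
    - {"dp": [-0.004, -0.003, 0], "twist": 0}
    - {"dp": [-0.004, -0.003, 0], "twist": 0}
    - {"dp": [-0.004, -0.003, 0], "twist": 0}
    - {"dp": [-0.004, -0.003, 0], "twist": 0}
    - {"dp": [-0.004, -0.003, 0], "twist": 0}
    - {"dp": [-0.004, -0.003, 0], "twist": 0}
    - {"dp": [-0.004, -0.003, 0], "twist": 0}
    - {"dp": [-0.004, -0.003, 0], "twist": 0}

```text
time_s: 20.9
ee_pos: [0.4577, -0.011, 0.1846]
eef_rot: [-3.142, 0.0, 2.732]
force: [0.0, 0.2, -0.0]
grip_width: 0.0005
grip_force: 0.0
```

```bash
python3 m.py
```

```text
[  20.95      3.6582    3.657  1910.    ]
[  21.        3.6577    3.656  1917.    ]
[  21.05      3.6578    3.6569 1936.    ]
t 21.05 p [ 0.4577 -0.011   0.1846] yaw [-3.142 -0.     2.732] F [-0.22 -0.39  0.09]
along t -0.12728271476986389
```

>>> step_arm:
  deltas:
    - {"dp": [-0.004, -0.003, 0], "twist": 0}
    - {"dp": [-0.004, -0.003, 0], "twist": 0}
    - {"dp": [-0.004, -0.003, 0], "twist": 0}
    - {"dp": [-0.004, -0.003, 0], "twist": 0}
    - {"dp": [-0.004, -0.003, 0], "twist": 0}
    - {"dp": [-0.004, -0.003, 0], "twist": 0}
    - {"dp": [-0.004, -0.003, 0], "twist": 0}
    - {"dp": [-0.004, -0.003, 0], "twist": 0}
    - {"dp": [-0.004, -0.003, 0], "twist": 0}
    - {"dp": [-0.004, -0.003, 0], "twist": 0}

```text
time_s: 22.05
ee_pos: [0.4587, -0.0127, 0.1846]
eef_rot: [-3.142, -0.0, 2.732]
force: [-0.4, 0.1, -0.4]
grip_width: 0.0005
grip_force: 0.0
```

```bash
python3 m.py
```

```text
[  22.1       3.6594    3.6574 1908.    ]
[  22.15      3.6595    3.6583 1912.    ]
[  22.2       3.6593    3.6578 1914.    ]
t 22.2 p [ 0.4587 -0.0127  0.1846] yaw [-3.142 -0.     2.732] F [0.39 0.16 0.31]
along t -0.12529627730486853
```

>>> step_arm:
  deltas:
    - {"dp": [-0.004, -0.003, 0], "twist": 0}
    - {"dp": [-0.004, -0.003, 0], "twist": 0}
    - {"dp": [-0.004, -0.003, 0], "twist": 0}
    - {"dp": [-0.004, -0.003, 0], "twist": 0}
    - {"dp": [-0.004, -0.003, 0], "twist": 0}
    - {"dp": [-0.004, -0.003, 0], "twist": 0}

```text
time_s: 22.8
ee_pos: [0.4593, -0.0138, 0.1846]
eef_rot: [-3.142, -0.0, 2.732]
force: [-0.0, 0.5, -0.4]
grip_width: 0.0002
grip_force: 0.0
```

```bash
python3 m.py
```

```text
[  22.85      3.6644    3.6609 1907.    ]
[  22.9       3.6647    3.6618 1923.    ]
[  22.95      3.6644    3.6616 1917.    ]
t 22.95 p [ 0.4593 -0.0138  0.1847] yaw [-3.142  0.     2.732] F [ 0.02  0.17 -0.05]
along t -0.12407044000460583
```

>>> step_arm:
  deltas:
    - {"dp": [-0.004, -0.003, 0], "twist": 0}
    - {"dp": [-0.004, -0.003, 0], "twist": 0}
    - {"dp": [-0.004, -0.003, 0], "twist": 0}
    - {"dp": [-0.004, -0.003, 0], "twist": 0}

```text
time_s: 23.35
ee_pos: [0.4597, -0.0145, 0.1846]
eef_rot: [-3.142, -0.0, 2.732]
force: [0.2, 0.4, -0.0]
grip_width: 0.0003
grip_force: 0.0
```

```bash
python3 m.py
```

```text
[  23.4       3.6688    3.6681 1905.    ]
[  23.45      3.6693    3.6693 1914.    ]
[  23.5       3.6697    3.6684 1919.    ]
t 23.5 p [ 0.4597 -0.0144  0.1846] yaw [3.142 0.    2.732] F [-0.46 -0.15 -0.96]
along t -0.12328500560853527
```

>>> step_arm:
  deltas:
    - {"dp": [0, 0, 0], "twist": 0}
    - {"dp": [0, 0, 0], "twist": 0}
    - {"dp": [0, 0, 0], "twist": 0}
    - {"dp": [0, 0, 0], "twist": 0}
    - {"dp": [0, 0, 0], "twist": 0}
    - {"dp": [0, 0, 0], "twist": 0}

```text
time_s: 24.1
ee_pos: [0.4597, -0.0144, 0.1847]
eef_rot: [-3.142, 0.0, 2.732]
force: [-0.5, 0.7, 0.1]
grip_width: 0.0003
grip_force: 0.0
```

```bash
python3 m.py
```

```text
[  24.15      3.6762    3.6723 1909.    ]
[  24.2       3.6768    3.6738 1920.    ]
[  24.25      3.6771    3.6731 1925.    ]
t 24.25 p [ 0.4597 -0.0145  0.1846] yaw [-3.142 -0.     2.732] F [-0.39 -0.19 -0.27]
along t -0.12328953678705748
```

>>> step_arm:
  deltas:
    - {"dp": [0.2, 0.15, 0], "twist": 0}
    - {"dp": [0.3, 0.25, 0], "twist": 0}
    - {"dp": [0, 0, -1], "twist": 0}
    - {"dp": [0, 0, -1], "twist": 0}
    - {"dp": [0.5, 0.6, -0.5], "twist": 0}
    - {"dp": [0.5, 0.6, 0], "twist": 0}
    - {"dp": [0.5, 0.6, 0], "twist": 0}
    - {"dp": [0.3, 0.4, 0], "twist": 0}

```text
time_s: 25.05
ee_pos: [0.4153, 0.1199, 0.2849]
eef_rot: [3.141, 0.0, 2.733]
force: [0.3, -0.9, 0.2]
grip_width: 0.0004
grip_force: 0.0
```

```bash
python3 m.py
```

```text
[  25.1       3.6787    3.6724 1974.    ]
[  25.15      3.6789    3.6713 1989.    ]
[  25.2       3.6791    3.6728 1986.    ]
t 25.2 p [0.416  0.1188 0.2847] yaw [3.142 0.    2.734] F [ 0.26 -0.36 -0.3 ]
along t -0.2609272529476352
```

>>> step_arm:
  deltas:
    - {"dp": [0, 0, 0], "twist": 0}
    - {"dp": [0, 0, 0], "twist": 0}
    - {"dp": [0, 0, 0], "twist": 0}
    - {"dp": [0, 0, 0], "twist": 0}
    - {"dp": [0, 0, 0], "twist": 0}
    - {"dp": [0, 0, 0], "twist": 0}
    - {"dp": [0, 0, 0], "twist": 0}
    - {"dp": [0, 0, 0], "twist": 0}

```text
time_s: 26.0
ee_pos: [0.4168, 0.1176, 0.2847]
eef_rot: [-3.142, 0.0, 2.732]
force: [-0.4, -0.6, -0.3]
grip_width: 0.0006
grip_force: 0.0
```

```bash
python3 m.py
```

```text
[  26.05      3.6833    3.6753 1993.    ]
[  26.1       3.6833    3.6759 1999.    ]
[  26.15      3.6833    3.6764 1993.    ]
t 26.15 p [0.4168 0.1176 0.2847] yaw [-3.142  0.     2.732] F [-0.51 -0.75 -0.02]
along t -0.2595329493441466
```

```bash
python3 - <<'E'
from h import *
ang=lambda q:(round(np.arctan2(q[1]-PIV[1],q[0]-PIV[0])%6.2832,4), round(np.hypot(q[0]-PIV[0],q[1]-PIV[1]),4))
for cam in('top','scene'):
    p,d=ctrl.camera(cam); A=pts(cam,np.ones(d.shape,bool),d)
    L=A[(A[:,2]>.236)&(A[:,2]<.248)&(np.hypot(A[:,0]-.525,A[:,1]+.125)<.09)]
    (x,y),r=cv2.minEnclosingCircle(L[:,:2].astype(np.float32)); print(cam,'lid',len(L),L.mean(0),ang(L.mean(0)),(x,y,r),ang((x,y)))
    cv2.imwrite(f'pics/e_{cam}.png',p[...,::-1])
p=cv2.imread('pics/e_scene.png')[140:270,180:380]; cv2.imwrite('pics/e2.png',p.repeat(4,0).repeat(4,1))
print(phi())
E
```

```text
top lid 1987 [ 0.5241478  -0.12764089  0.24130253] (np.float64(3.675), np.float64(0.2788)) (0.5244055390357971, -0.12558557093143463, 0.08058973401784897) (np.float64(3.6691), np.float64(0.2775))
scene lid 778 [ 0.52921737 -0.12512395  0.24091042] (np.float64(3.6765), np.float64(0.2731)) (0.5295094847679138, -0.12357384711503983, 0.08083086460828781) (np.float64(3.6721), np.float64(0.2721))
(26.3, np.float64(3.6837369885687252), np.float64(3.675661371205642), 1994)
```

View pics/e2.png

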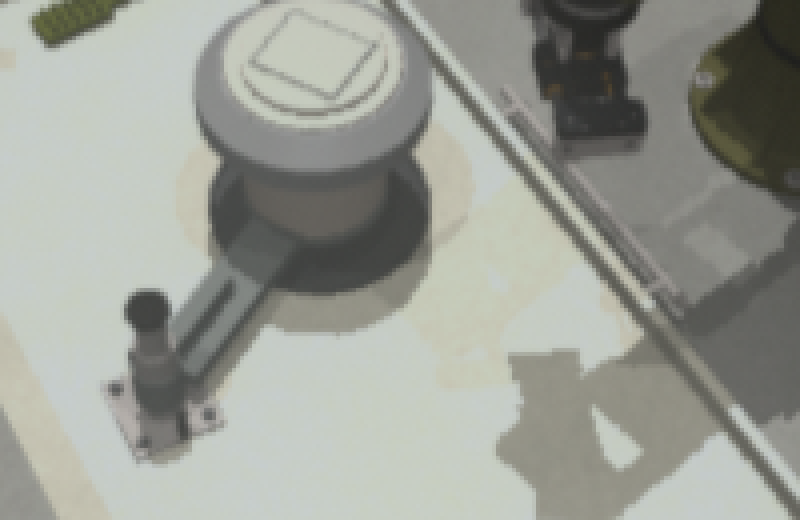

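The picture shows the basket at about (315,90) standing concentric over the saucer, with the gripper well clear. By the two cameras it is 1 to 3 mm off centre, which I'll leave. Now at least five seconds of watching it stay still.

>>> step_arm:
  deltas:
    - {"dp": [0, 0, 0], "twist": 0}
    - {"dp": [0, 0, 0], "twist": 0}
    - {"dp": [0, 0, 0], "twist": 0}
    - {"dp": [0, 0, 0], "twist": 0}
    - {"dp": [0, 0, 0], "twist": 0}
    - {"dp": [0, 0, 0], "twist": 0}
    - {"dp": [0, 0, 0], "twist": 0}
    - {"dp": [0, 0, 0], "twist": 0}
    - {"dp": [0, 0, 0], "twist": 0}
    - {"dp": [0, 0, 0], "twist": 0}
    - {"dp": [0, 0, 0], "twist": 0}
    - {"dp": [0, 0, 0], "twist": 0}

```text
time_s: 27.5
ee_pos: [0.4168, 0.1176, 0.2846]
eef_rot: [-3.142, -0.0, 2.732]
force: [1.3, -0.2, -1.2]
grip_width: 0.0003
grip_force: 0.0
```

```bash
python3 m.py
```

```text
[  27.55      3.6853    3.6782 2004.    ]
[  27.6       3.6854    3.678  1989.    ]
[  27.65      3.6852    3.6774 1975.    ]
t 27.65 p [0.4168 0.1176 0.2847] yaw [3.142 0.    2.732] F [-0.08  0.22 -0.29]
along t -0.2595357407335222
```

>>> step_arm:
  deltas:
    - {"dp": [0, 0, 0], "twist": 0}
    - {"dp": [0, 0, 0], "twist": 0}
    - {"dp": [0, 0, 0], "twist": 0}
    - {"dp": [0, 0, 0], "twist": 0}
    - {"dp": [0, 0, 0], "twist": 0}
    - {"dp": [0, 0, 0], "twist": 0}
    - {"dp": [0, 0, 0], "twist": 0}
    - {"dp": [0, 0, 0], "twist": 0}
    - {"dp": [0, 0, 0], "twist": 0}
    - {"dp": [0, 0, 0], "twist": 0}
    - {"dp": [0, 0, 0], "twist": 0}
    - {"dp": [0, 0, 0], "twist": 0}

```text
time_s: 28.85
ee_pos: [0.4168, 0.1176, 0.2846]
eef_rot: [-3.142, -0.0, 2.732]
force: [0.1, 0.6, -0.1]
grip_width: 0.0005
grip_force: 0.0
```

>>> step_arm:
  deltas:
    - {"dp": [0, 0, 0], "twist": 0}
    - {"dp": [0, 0, 0], "twist": 0}
    - {"dp": [0, 0, 0], "twist": 0}
    - {"dp": [0, 0, 0], "twist": 0}
    - {"dp": [0, 0, 0], "twist": 0}
    - {"dp": [0, 0, 0], "twist": 0}
    - {"dp": [0, 0, 0], "twist": 0}
    - {"dp": [0, 0, 0], "twist": 0}
    - {"dp": [0, 0, 0], "twist": 0}
    - {"dp": [0, 0, 0], "twist": 0}
    - {"dp": [0, 0, 0], "twist": 0}
    - {"dp": [0, 0, 0], "twist": 0}

```text
time_s: 30.05
ee_pos: [0.4167, 0.1176, 0.2846]
eef_rot: [-3.142, -0.0, 2.732]
force: [0.2, -0.2, -0.1]
grip_width: 0.0004
grip_force: 0.0
```

>>> step_arm:
  deltas:
    - {"dp": [0, 0, 0], "twist": 0}
    - {"dp": [0, 0, 0], "twist": 0}
    - {"dp": [0, 0, 0], "twist": 0}
    - {"dp": [0, 0, 0], "twist": 0}
    - {"dp": [0, 0, 0], "twist": 0}
    - {"dp": [0, 0, 0], "twist": 0}
    - {"dp": [0, 0, 0], "twist": 0}
    - {"dp": [0, 0, 0], "twist": 0}
    - {"dp": [0, 0, 0], "twist": 0}
    - {"dp": [0, 0, 0], "twist": 0}
    - {"dp": [0, 0, 0], "twist": 0}
    - {"dp": [0, 0, 0], "twist": 0}

```text
time_s: 31.25
ee_pos: [0.4167, 0.1176, 0.2846]
eef_rot: [-3.142, -0.0, 2.732]
force: [0.6, 0.2, -0.3]
grip_width: 0.0004
grip_force: 0.0
```

>>> step_arm:
  deltas:
    - {"dp": [0, 0, 0], "twist": 0}
    - {"dp": [0, 0, 0], "twist": 0}
    - {"dp": [0, 0, 0], "twist": 0}
    - {"dp": [0, 0, 0], "twist": 0}
    - {"dp": [0, 0, 0], "twist": 0}
    - {"dp": [0, 0, 0], "twist": 0}
    - {"dp": [0, 0, 0], "twist": 0}
    - {"dp": [0, 0, 0], "twist": 0}
    - {"dp": [0, 0, 0], "twist": 0}
    - {"dp": [0, 0, 0], "twist": 0}
    - {"dp": [0, 0, 0], "twist": 0}
    - {"dp": [0, 0, 0], "twist": 0}

```text
time_s: 32.45
ee_pos: [0.4168, 0.1176, 0.2847]
eef_rot: [3.142, 0.0, 2.732]
force: [1.3, 0.2, -0.2]
grip_width: 0.0004
grip_force: 0.0
```

```bash
python3 m.py
```

```text
[  32.5       3.6852    3.6769 1987.    ]
[  32.55      3.6853    3.6787 1999.    ]
[  32.6       3.6852    3.6773 1999.    ]
t 32.6 p [0.4168 0.1176 0.2846] yaw [-3.142  0.     2.732] F [ 1.18  1.09 -0.02]
along t -0.2595201338184474
```

>>> step_arm:
  deltas:
    - {"dp": [0, 0, 0], "twist": 0}
    - {"dp": [0, 0, 0], "twist": 0}
    - {"dp": [0, 0, 0], "twist": 0}
    - {"dp": [0, 0, 0], "twist": 0}
    - {"dp": [0, 0, 0], "twist": 0}
    - {"dp": [0, 0, 0], "twist": 0}
    - {"dp": [0, 0, 0], "twist": 0}
    - {"dp": [0, 0, 0], "twist": 0}
    - {"dp": [0, 0, 0], "twist": 0}
    - {"dp": [0, 0, 0], "twist": 0}
    - {"dp": [0, 0, 0], "twist": 0}
    - {"dp": [0, 0, 0], "twist": 0}

```text
time_s: 33.8
ee_pos: [0.4168, 0.1176, 0.2846]
eef_rot: [3.142, -0.0, 2.732]
force: [0.0, 0.1, 0.9]
grip_width: 0.0006
grip_force: 0.0
```

```bash
python3 -c "
from h import *
print(phi()); print(ctrl.hand_in())"
```

```text
(33.85, np.float64(3.6852008741997255), np.float64(3.6774075662978194), 1985)
the job is handed in; nothing more can be done
None
```

The basket stands over the saucer, about 2–4 mm off centre by the two cameras, and stayed still for over 6 s with the arm clear; I handed the job in at about 34 s.

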